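# Lap a sharpening stone flat with steady pressure

### The job

Take the blue-handled lapping block out of its grey tray and flatten the sharpening stone with it: lay it flat and lengthwise on the end of the stone nearest you, slide it in one slow stroke to the far end and then back again to the near end, until its plate is level with the end of the stone each time, keeping the stone pressed about 3 mm down into its sprung holder all the way and never hard against the bottom. Then lift the block off and set it back flat in the tray, handle up, without disturbing the other things on the worktop.

Things in the scene. Friction and masses are not known exactly. Their poses are not given: they have to be found in the camera images.
- block: lapping block, loose, about 0.25 kg: steel plate 70 (x) x 64 (y) x 8 mm with a blue bar handle on top, 60 long (x) x 24 wide (y), from 8 to 42 mm above the underside. Grip the handle across its 24 mm, from above. Origin: centre of the plate's underside; x along the handle, z up. It starts in the tray, lying roughly along the tray's x
- tray: fixed grey drip tray, open on top, 98 (x) x 90 (y) mm outside, inside 90 x 82 mm, rim 12 mm high, floor 4 mm thick. Origin: centre of its underside on the worktop; z up. Left or right of the stone
- holder: fixed dark wooden holder, 190 (x) x 80 (y) mm, base 10 mm thick, with a low black cheek at each end (top at 28 mm, below the stone's face). Origin: centre of its underside on the worktop; x runs along the stone towards the end far from the robot, z up. It carries the stone, centred
- stone_top (a point): the stone: 170 (x) x 60 (y) mm, reddish on top, white below. This point is fixed to the holder, at the centre of the stone's upper face when nothing presses on it: 45 mm above the worktop; axes as the holder's, the stone's ends at x = -85 and +85 mm. The block's plate is level with an end when its centre is 50 mm from the middle
- stone (a joint): how far the stone has sunk into its holder, m: 0 free (up), 0.010 hard against the bottom. It moves straight down without tipping wherever it is pressed, on springs: begins to sink at about 3 N, then 1.5 N more per mm (3 mm is about 7.5 N, 6 mm about 12 N), and comes back up when released.
- tin: bystander, loose: low food tin, 86 mm across, 40 high; origin under its centre
- garlic: bystander, loose: garlic bulb, 50 mm; origin under its centre
- spice_jar: bystander, loose: spice jar with red cap, 45 mm across, 106 high; origin under its centre
- timer: bystander, loose: green and white kitchen timer, 65 mm across, 58 high; origin under its centre

How it is judged:
By the outcome, as a careful person would: the job done as asked, in the order asked, and still so for the second after the job is handed in, with the robot touching nothing.
It also fails if it takes over 61 s, if anything falls off the work surface, if the arm or the gripper's body presses on something with over 40 N, if the wrist force passes 120 N, or if a joint passes its speed limit or range.

### The arm

A 6-joint arm with a two-finger parallel gripper is mounted at the origin on a cart in front of the work surface, level with it; the furniture and walls round the work are solid. World frame = base frame: x ahead of the robot, y to its left, z up, the work surface at z = 0. Lengths are in m, angles in rad, forces in N, time in s.
With the tool pointing down it reaches from about 0.35 to 0.975 m from the base axis. Payload 4.9 kg.
Tool frame: the origin (TCP) lies on the centre line of the jaws, within the pads' length; the fingertips stand manip.tip_reach ahead of it and the grasp point (between the pads) is the TCP (manip.tip_reach is the distance from the TCP to the fingertips, in m); z points along the fingers, y is the line along which they close (so a half turn about z gives the same grasp; the last joint's range is limited). The gripper opens to 85 mm and grips with 20 to 120 N. Pads are 22 mm wide; open, the fingers measure 114 mm over their backs; the gripper's body (76 mm by 85 mm) begins 54 mm behind the grasp point. The pads swing forward as they close: fully open they stand 13 mm farther back than shut.
Start: joints at [-1.431, 0.053, 1.613, -0, 1.476, -0.119], TCP at [0.16, -0.604, 0.25] pointing down, gripper open.
Joint ranges: [-3.01, 3.01], [-1.01, 2.22], [0.06, 2.58], [-1.02, 4.17], [0.09, 2.62], [-3.14, 3.14]. Speed limits (rad/s): [2.57, 2.57, 3.14, 3.14, 3.14, 3.14].

### API

Orientations are given as a unit quaternion [w, x, y, z].
In Python, from plant import manip gives the robot as it stands. The module is installed in compiled form; this text tells all that it offers.
- The arm moves only by the tool move_arm, never from a script. Its argument "rows" is a list of rows, each a list of 7 numbers: the shift along the tool's x, y, z in cm, then the turn, a rotation vector about the tool's x, y, z in degrees, then the opening, from -1 (shut) to 1 (fully open). In form: [[tx, ty, tz, ax, ay, az, jaw], ...]. A call has 1 to 20 rows; each row shifts and turns the commanded pose from where the row before left it, along the tool's axes as they then stand; what a row does not reach is not made up. A row lasts 1/12 s, in which the tool goes at most 41.7 mm and 7.16 degrees, less where a joint would pass 70% of its speed; a pose out of reach is approached as far as the arm can. A call is refused whole if a number of a shift passes 4.17 or a number of a turn 7.16, either way. A call with a gripper value outside its range is refused whole. The fingers move at their own pace and stop on an object; the grip force is fixed at half the most. Time passes only in rows, so rows that do not move let the fingers close. It gives the time, the measured TCP pose, the force, the opening and the grip force at its end, in the units of the state.
- manip.state(): the state, without advancing time (a new reading comes with each control period).
- manip.grab_frame(name): name is "side" or "top" or "wrist"; returns a dict with "img" (420x560x3 uint8, blue, green, red), "mtx" (3x3 intrinsics, pixels), "R" (3x3) and "t" (3): a world point X has camera coordinates R X + t. Camera axes: x right, y down, z forward; pixel columns grow to the right and rows downward; lengths in m; the calibration is good to about 2 mm. The wrist camera is an equidistant fisheye: a pixel r from the principal point sees the ray r / f radians off the axis. A picture is of the moment at which its call begins. There is no depth.
- manip.job_done(): hands the job in; it is judged then, once.
The state is a dict: "time": time; "joint_pos": joint angles; "joint_vel": joint speeds; "joint_efforts": joint torques, N m; "tool_pos": TCP position; "tool_rot": TCP orientation; "contact_force": force on the tool from outside, world axes, zero at the start; "ft_torque": the same for the moment, N m; "gripper_width": opening from 0.0 (shut) to 1.0 (fully open); "grasp_force": force on a finger pad.
Only numpy, scipy, OpenCV 4.12 (cv2) and the standard library are available. Lean on these libraries where they do the work, as an engineer would, in place of code of your own. Each camera call takes 0.05 s, during which the arm holds its last target. There are 200 camera calls.

## Working session

There is one attempt and no reset: what is moved stays moved. The work goes in short steps, Python scripts to look and compute and a tool call to move; the robot and the scene stay as the last step left them, time stands still between calls to the robot, and variables do not carry over. Pictures are saved under pics/ and viewed, at most 12 in all, crops included, and the job is handed in when it is done.

Besides the shell and the picture viewer there is one more tool, called after "Emit:" as a command line: name --pt "numbers of a row" for each row, then --argument value for the rest. move_arm: Moves the arm, as the interface text tells. Its arguments: {"type":"object","properties":{"rows":{"type":"array","items":{"type":"array","items":{"type":"number"}}}},"required":["rows"]}

```bash
mkdir -p pics
cat > h.py <<'E'
import numpy as np, cv2, pickle
from plant import manip
def grab(n):
    f=manip.grab_frame(n); return f
def ray_plane(f,uv,z):
    uv=np.atleast_2d(uv).astype(float); R,t=np.array(f["R"]),np.array(f["t"]); K=np.array(f["mtx"])
    d=np.c_[uv,np.ones(len(uv))]@np.linalg.inv(K).T@R; c=-R.T@t
    return c+d*((z-c[2])/d[:,2])[:,None]
def proj(f,X):
    X=np.atleast_2d(X); p=(X@np.array(f["R"]).T+np.array(f["t"]))@np.array(f["mtx"]).T
    return p[:,:2]/p[:,2:]
E
python3 - <<'E'
from h import *
fs={n:grab(n) for n in("top","side")}
pickle.dump(fs,open("f0.pkl","wb"))
for n in fs: cv2.imwrite(f"pics/{n}0.png",fs[n]["img"]); print(n,np.array(fs[n]["mtx"]).round(1).tolist(),(-np.array(fs[n]["R"]).T@fs[n]["t"]).round(3))
s=manip.state(); print(s,manip.tip_reach)
E
```

```text
top [[463.4, 0.0, 283.5], [0.0, 463.4, 210.0], [0.0, 0.0, 1.0]] [ 0.495 -0.238  1.002]
side [[390.7, 0.0, 274.5], [0.0, 390.7, 208.9], [0.0, 0.0, 1.0]] [ 0.251 -0.873  0.406]
{'time': 0.1, 'joint_pos': array([-1.43103806e+00,  5.32880593e-02,  1.61415683e+00,  5.17083311e-06,
        1.47599177e+00, -1.19007347e-01]), 'joint_vel': array([-0.00091781, -0.00158066, -0.00324518, -0.0003021 , -0.00115073,
        0.00169854]), 'joint_efforts': array([-3.52496545e-04, -3.94904995e+01, -3.71365070e+01, -1.36366102e-04,
        3.96597301e-03,  7.18234389e-06]), 'tool_pos': array([ 0.15985311, -0.60366754,  0.24918757]), 'tool_rot': array([-9.21978133e-04,  9.91641324e-01,  1.29021835e-01, -6.99257379e-06]), 'contact_force': array([-1.16183802, -1.03733039, -0.03681664]), 'ft_torque': array([ 0.00101348,  0.01498829, -0.03680336]), 'grasp_force': 0.0, 'gripper_width': 0.99726700838828} 0.019
```

View pics/top0.png

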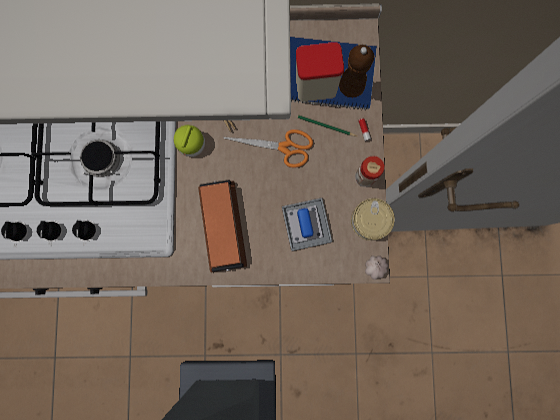

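View pics/side0.png

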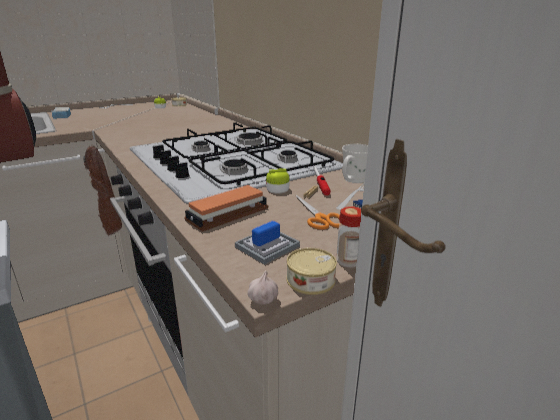

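The top view shows the reddish stone at about (222,227), tilted a few degrees with its near end at row 270. The tray with the blue handle is at (306,223), the tin at (374,219), the garlic at (376,267), the jar at (371,170) and the timer at (188,139). The side view agrees: the block is upright in the tray, and a wall cabinet hangs over the far part of the worktop.

Run:
```python
from h import *
fs=pickle.load(open("f0.pkl","rb")); f=fs["top"]
hsv=cv2.cvtColor(f["img"],cv2.COLOR_BGR2HSV)
def rect(m,z,roi,nm):
    mm=np.zeros_like(m); x0,y0,x1,y1=roi; mm[y0:y1,x0:x1]=m[y0:y1,x0:x1]
    c=max(cv2.findContours(mm,cv2.RETR_EXTERNAL,cv2.CHAIN_APPROX_NONE)[0],key=cv2.contourArea)
    P=ray_plane(f,c[:,0,:],z)[:,:2]
    (cx,cy),(w,h),a=cv2.minAreaRect((P*1000).astype(np.float32))
    b=cv2.boxPoints(((cx,cy),(w,h),a)); e=b[1]-b[0]; g=b[2]-b[1]; L=e if np.hypot(*e)>np.hypot(*g) else g
    if L[0]<0:L=-L
    Pm=P.mean(0)
    print(nm,"centre",round(cx,1),round(cy,1),"size",round(w,1),round(h,1),"yaw",round(np.degrees(np.arctan2(L[1],L[0])),2),"area",cv2.contourArea(c))
H,S,V=cv2.split(hsv)
print(hsv[223,306],hsv[227,222],hsv[210,290],hsv[235,290],hsv[260,270],hsv[205,300])
rect(((H<12)&(S>120)&(V>90)).astype(np.uint8),.045,(190,170,255,280),"stone")
rect(((H>100)&(H<125)&(S>150)).astype(np.uint8),.046,(275,190,340,255),"handle")
tray=((S<75)|((H>95)&(H<130))).astype(np.uint8)
rect(tray,.012,(270,188,345,258),"tray")
cv2.imwrite("pics/crop1.png",cv2.resize(np.hstack([f["img"][170:280,180:400],np.dstack([tray*255]*3)[170:280,180:400]])[:, :],None,fx=1.8,fy=1.8*1.5))
g=fs["side"]; hs=cv2.cvtColor(g["img"],cv2.COLOR_BGR2HSV)
for X in([.49,-.29,.046],): print(proj(g,X))
```

```text
[109 186 151] [ 10 144 156] [120   7 146] [110  15  51] [ 12  59 129] [113  12  88]
stone centre 597.3 -94.4 size 179.1 62.6 yaw 8.42 area 2237.5
handle centre 601.3 -273.4 size 58.4 23.6 yaw 10.78 area 275.5
tray centre 605.6 -279.7 size 160.6 149.3 yaw 89.09 area 5106.0
[[217.44968143 244.23237197]]
```

View pics/crop1.png

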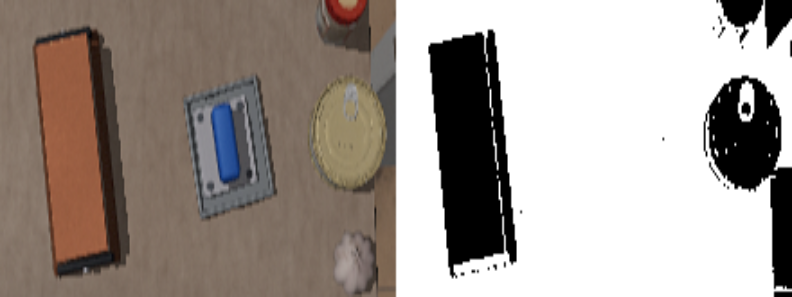

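The crop shows the tray as a clear bluish rim round the plate, and the stone between two dark cheeks. My tray mask was too loose, so I'll refine it and also measure the stone's ends from a colour profile along its axis.

Run:
```python
from h import *
fs=pickle.load(open("f0.pkl","rb")); f=fs["top"]; img=f["img"]
lab=cv2.cvtColor(img,cv2.COLOR_BGR2LAB).astype(int)
def mk(m,roi):
    mm=np.zeros(m.shape,np.uint8); x0,y0,x1,y1=roi; mm[y0:y1,x0:x1]=m[y0:y1,x0:x1]
    return max(cv2.findContours(mm,cv2.RETR_EXTERNAL,cv2.CHAIN_APPROX_NONE)[0],key=cv2.contourArea)
c=mk((lab[...,2]<131),(270,188,345,258))
for z in(0,.012):
    P=ray_plane(f,cv2.convexHull(c)[:,0],z)[:,:2]*1000; print("tray",z,cv2.minAreaRect(P.astype(np.float32)))
y=np.radians(8.4); u=np.array([np.cos(y),np.sin(y)]); v=np.array([-u[1],u[0]])
C=np.array([.5973,-.0944])
def prof(dirv,ss,off,z):
    P=np.array([C+s*dirv+off for s in ss]); X=np.c_[P,np.full(len(P),z)]
    p=proj(f,X).astype(np.float32)
    return cv2.remap(img,p[None,:,0],p[None,:,1],cv2.INTER_LINEAR)[0]
for rng in(np.arange(-.105,-.07,.002),np.arange(.07,.105,.002)):
    a=np.mean([prof(u,rng,o*v,.045).astype(float) for o in(-.02,-.01,0,.01,.02)],0)
    print("len");print([(round(s*1000),)+tuple(int(i) for i in x) for s,x in zip(rng,a)])
for rng in(np.arange(-.05,-.02,.002),np.arange(.02,.05,.002)):
    a=np.mean([prof(v,rng,o*u,.045).astype(float) for o in(-.06,-.03,0,.03,.06)],0)
    print("wid");print([(round(s*1000),)+tuple(int(i) for i in x) for s,x in zip(rng,a)])
g=fs["side"]; hs=cv2.cvtColor(g["img"],cv2.COLOR_BGR2HSV)
m=((hs[...,0]>100)&(hs[...,0]<125)&(hs[...,1]>150))
cc=mk(m,(240,210,300,250)); print("side handle bbox",cv2.boundingRect(cc))
print("pred handle top/bot",proj(g,[[.6013,-.2734,.046],[.6013,-.2734,.012]]).round(1).tolist())
m=((hs[...,0]<12)&(hs[...,1]>120)&(hs[...,2]>90)); cc=mk(m,(180,180,280,230)); q=cv2.approxPolyDP(cc,5,True)[:,0]
print("side stone",[(a.tolist(),(ray_plane(g,a,.045)[0,:2]*1000).round().tolist()) for a in q])
```

```text
tray 0 ((603.6036376953125, -278.8208923339844), (100.37043762207031, 91.22767639160156), 11.638012886047363)
tray 0.012 ((602.3009033203125, -278.3304443359375), (99.16899871826172, 90.13563537597656), 11.638031959533691)
len
[(-105, 99, 111, 128), (-103, 99, 112, 128), (-101, 100, 112, 128), (-99, 99, 112, 128), (-97, 90, 102, 117), (-95, 69, 79, 91), (-93, 44, 51, 60), (-91, 24, 26, 30), (-89, 33, 30, 29), (-87, 41, 38, 37), (-85, 33, 30, 30), (-83, 26, 31, 44), (-81, 47, 66, 111), (-79, 64, 92, 151), (-77, 67, 96, 157), (-75, 67, 95, 155), (-73, 67, 95, 156), (-71, 67, 94, 156)]
len
[(70, 64, 92, 151), (72, 64, 92, 151), (74, 64, 92, 151), (76, 65, 92, 152), (78, 65, 93, 152), (80, 65, 92, 151), (82, 64, 92, 152), (84, 65, 93, 153), (86, 68, 97, 157), (88, 62, 85, 134), (90, 44, 50, 65), (92, 37, 34, 32), (94, 65, 71, 79), (96, 95, 107, 122), (98, 104, 116, 133), (100, 102, 115, 131), (102, 101, 114, 130), (104, 101, 114, 130)]
wid
[(-50, 50, 57, 66), (-48, 52, 58, 68), (-46, 42, 48, 59), (-44, 17, 24, 39), (-42, 15, 22, 39), (-40, 17, 24, 40), (-38, 15, 23, 40), (-36, 17, 23, 40), (-34, 35, 41, 49), (-32, 40, 50, 72), (-30, 66, 95, 156), (-28, 66, 94, 154), (-26, 65, 93, 152), (-24, 65, 93, 152), (-22, 66, 93, 153)]
wid
[(20, 65, 94, 153), (22, 66, 94, 155), (24, 67, 94, 155), (26, 68, 96, 158), (28, 47, 68, 114), (30, 32, 49, 85), (32, 71, 86, 112), (34, 108, 120, 135), (36, 104, 117, 133), (38, 102, 115, 131), (40, 102, 115, 131), (42, 103, 116, 132), (44, 104, 117, 133), (46, 105, 118, 134), (48, 105, 118, 134)]
side handle bbox (252, 222, 28, 24)
pred handle top/bot [[265.1, 225.7], [265.3, 240.6]]
side stone [([261, 192], [684.0, -114.0]), ([247, 185], [678.0, -55.0]), ([189, 206], [508.0, -99.0]), ([204, 214], [520.0, -155.0])]
```

```bash
cat >> h.py <<'E'
from scipy.spatial.transform import Rotation as Ro
def go(target,yaw=None):
    """print total shift (cm) in tool frame and turn (deg, rotvec in tool frame) to target, tool down with x at yaw"""
    s=manip.state(); w,x,y,z=s["tool_rot"]; R=Ro.from_quat([x,y,z,w]); M=R.as_matrix()
    psi=np.degrees(np.arctan2(M[1,0],M[0,0])); yaw=psi if yaw is None else yaw
    c,k=np.cos(np.radians(yaw)),np.sin(np.radians(yaw)); T=np.array([[c,k,0],[k,-c,0],[0,0,-1.]])
    d=np.array(target)-s["tool_pos"]
    print("t",round(s["time"],2),"pos mm",(s["tool_pos"]*1000).round(1),"yaw",round(psi,2),"F",np.round(s["contact_force"],1),"w",round(s["gripper_width"],3),"g",round(s["grasp_force"],1))
    print("turn",(R.inv()*Ro.from_matrix(T)).as_rotvec(degrees=True).round(2),"then shift cm",(T.T@d*100).round(2),"| shift in present frame",(M.T@d*100).round(2))
E
python3 - <<'E'
from h import *
go([.6013,-.2734,.16],10.8)
f=pickle.load(open("f0.pkl","rb"))["top"]
for z in(.4,.55,.7): print(z,ray_plane(f,[[200,120],[280,115]],z).round(3)[:,:2].tolist())
E
```

```text
t 0.1 pos mm [ 159.9 -603.7  249.2] yaw 14.83 F [-1.2 -1.  -0. ] w 0.997 g 0.0
turn [-0.11 -0.01  4.03] then shift cm [ 49.55 -24.17   8.92] | shift in present frame [ 51.12 -20.61   8.97]
0.4 [[0.703, -0.121], [0.708, -0.23]]
0.55 [[0.651, -0.15], [0.655, -0.232]]
0.7 [[0.599, -0.179], [0.602, -0.234]]
```

Emit:
move_arm --pt "0 0 0 0 0 4 1" --pt "1.5 -0.7 0 0 0 0 1" --pt "3.1 -1.5 0.4 0 0 0 1" --pt "3.1 -1.5 0.4 0 0 0 1" --pt "3.1 -1.5 0.4 0 0 0 1" --pt "3.1 -1.5 0.4 0 0 0 1" --pt "3.1 -1.5 0.5 0 0 0 1" --pt "3.1 -1.5 0.5 0 0 0 1" --pt "3.1 -1.5 0.5 0 0 0 1" --pt "3.1 -1.5 0.5 0 0 0 1" --pt "3.1 -1.5 0.6 0 0 0 1" --pt "3.1 -1.5 0.7 0 0 0 1" --pt "3.1 -1.5 0.7 0 0 0 1" --pt "3.1 -1.5 0.7 0 0 0 1" --pt "3.1 -1.5 0.7 0 0 0 1" --pt "3.1 -1.5 0.7 0 0 0 1" --pt "3.1 -1.5 0.7 0 0 0 1" --pt "1.55 -0.97 0.62 0 0 0 1" --pt "0 0 0 0 0 0 1" --pt "0 0 0 0 0 0 1"

```text
time: 1.77
tool_pos: [0.6012, -0.2719, 0.159]
tool_rot: [-0.001, 0.995, 0.096, -0.001]
contact_force: [0.4, -0.6, -0.4]
gripper_width: 1.002
grasp_force: 0.0
```

Run:
```python
from h import *
go([.6013,-.2734,.038],10.8)
f=grab("wrist"); pickle.dump(f,open("w1.pkl","wb")); cv2.imwrite("pics/w1.png",f["img"])
```

```text
t 1.77 pos mm [ 601.2 -271.9  159. ] yaw 11.01 F [ 0.4 -0.6 -0.4] w 1.002 g 0.0
turn [-0.08  0.11  0.21] then shift cm [-0.02  0.15 12.1 ] | shift in present frame [ 0.    0.16 12.1 ]
```

View pics/w1.png

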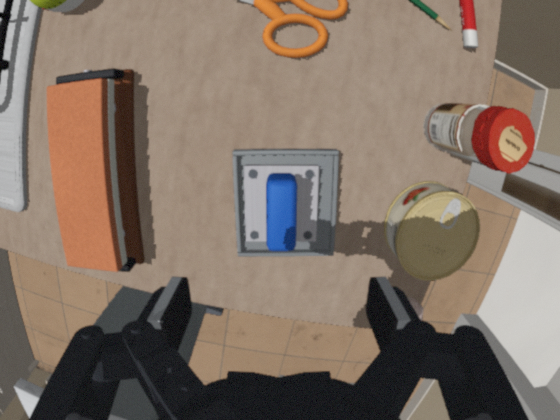

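The wrist view shows the handle at about (282,211), the tray from (234,150) to (338,255), and the stone's top face at columns 50–108, rows 80–270. I'll measure all three with the fisheye model.

```bash
cat >> h.py <<'E'
def fish_plane(f,uv,z):
    uv=np.atleast_2d(uv).astype(float); K=np.array(f["mtx"]); R,t=np.array(f["R"]),np.array(f["t"])
    d=(uv-K[:2,2])/[K[0,0],K[1,1]]; th=np.hypot(*d.T); th=np.maximum(th,1e-9)
    ray=np.c_[d*(np.sin(th)/th)[:,None],np.cos(th)]@R; c=-R.T@t
    return c+ray*((z-c[2])/ray[:,2])[:,None]
def biggest(m,roi):
    mm=np.zeros(m.shape,np.uint8); x0,y0,x1,y1=roi; mm[y0:y1,x0:x1]=m[y0:y1,x0:x1]
    mm=cv2.morphologyEx(mm,cv2.MORPH_OPEN,np.ones((3,3)))
    return max(cv2.findContours(mm,cv2.RETR_EXTERNAL,cv2.CHAIN_APPROX_NONE)[0],key=cv2.contourArea)
def rectz(P):
    r=cv2.minAreaRect((P[:,:2]*1000).astype(np.float32)); return np.round(r[0],1),np.round(r[1],1),round(r[2],2)
E
python3 - <<'E'
from h import *
f=pickle.load(open("w1.pkl","rb")); hs=cv2.cvtColor(f["img"],cv2.COLOR_BGR2HSV); lab=cv2.cvtColor(f["img"],cv2.COLOR_BGR2LAB)
H,S,V=cv2.split(hs)
print("cam",(-np.array(f["R"]).T@f["t"]).round(3))
print("handle",rectz(fish_plane(f,biggest((H>100)&(H<125)&(S>150),(230,145,340,260))[:,0],.046)))
print("tray",rectz(fish_plane(f,biggest(lab[...,2]<130,(220,140,350,265))[:,0],.012)))
print("plate px",hs[180,255],hs[210,325],hs[170,75],hs[170,117],hs[170,128])
c=biggest((H<14)&(S>150)&(V>120),(30,60,150,280))[:,0]
print("stone",rectz(fish_plane(f,c,.045)), cv2.boundingRect(c))
p=biggest((V>125)&(S<40),(236,155,334,252))[:,0]
print("plate",rectz(fish_plane(f,p,.012)))
E
```

```text
cam [ 0.685 -0.256  0.283]
handle (array([ 605.6, -273.1]), array([62.3, 21.9]), 10.34)
tray (array([ 602.8, -277.8]), array([98.3, 89.6]), 11.42)
plate px [128   6 180] [ 90  13 134] [ 11 133 193] [11 95 67] [ 10 132  52]Traceback (most recent call last):
  File "<stdin>", line 8, in <module>
  File "h.py", line 29, in biggest
    return max(cv2.findContours(mm,cv2.RETR_EXTERNAL,cv2.CHAIN_APPROX_NONE)[0],key=cv2.contourArea)
ValueError: max() iterable argument is empty
```

Run:
```python
from h import *
f=pickle.load(open("w1.pkl","rb")); hs=cv2.cvtColor(f["img"],cv2.COLOR_BGR2HSV)
H,S,V=cv2.split(hs)
c=biggest((H<16)&(S>105)&(V>150),(30,60,150,280))[:,0]
print("stone",rectz(fish_plane(f,c,.045)), cv2.boundingRect(c))
p=biggest((V>125)&(S<40),(236,155,334,252))[:,0]
print("plate",rectz(fish_plane(f,p,.012)))
go([.602,-.273,.038],10.6)
```

```text
stone (array([601. , -94.7]), array([169.7,  59.2]), 8.3) (47, 79, 70, 192)
plate (array([ 604.2, -278.6]), array([85.7, 76.5]), 11.1)
t 1.82 pos mm [ 600.9 -273.   159.6] yaw 10.92 F [-0.4  0.4  0.3] w 0.999 g 0.0
turn [-0.03  0.07  0.32] then shift cm [ 0.11  0.02 12.16] | shift in present frame [ 0.12  0.03 12.16]
```

Emit:
move_arm --pt "0.1 0 1 0 0 0.3 1" --pt "0 0 2 0 0 0 1" --pt "0 0 2 0 0 0 1" --pt "0 0 2 0 0 0 1" --pt "0 0 2 0 0 0 1" --pt "0 0 1.5 0 0 0 1" --pt "0 0 1 0 0 0 1" --pt "0 0 0.6 0 0 0 1" --pt "0 0 0 0 0 0 1" --pt "0 0 0 0 0 0 0.3" --pt "0 0 0 0 0 0 0" --pt "0 0 0 0 0 0 -0.2" --pt "0 0 0 0 0 0 -0.35" --pt "0 0 0 0 0 0 -0.45" --pt "0 0 0 0 0 0 -0.6" --pt "0 0 0 0 0 0 -1" --pt "0 0 0 0 0 0 -1" --pt "0 0 0 0 0 0 -1" --pt "0 0 0 0 0 0 -1" --pt "0 0 0 0 0 0 -1"

```text
time: 3.48
tool_pos: [0.6028, -0.2737, 0.0401]
tool_rot: [0.0, 0.996, 0.092, 0.001]
contact_force: [-0.0, 0.8, 5.4]
gripper_width: 0.268
grasp_force: 61.5
```

Run:
```python
from h import *
go([.602,-.273,.1],10.6); s=manip.state(); print(s["ft_torque"].round(2))
```

```text
t 3.48 pos mm [ 602.8 -273.7   40.1] yaw 10.53 F [-0.   0.8  5.4] w 0.268 g 61.5
turn [ 0.05 -0.07 -0.07] then shift cm [-0.07 -0.09 -5.99] | shift in present frame [-0.06 -0.08 -5.99]
[ 0.03  0.07 -0.  ]
```

Emit:
move_arm --pt "0 0 -0.2 0 0 0 -1" --pt "0 0 -0.5 0 0 0 -1" --pt "0 0 -1 0 0 0 -1" --pt "0 0 -1.3 0 0 0 -1" --pt "0 0 -2 0 0 0 -1" --pt "0 0 -2 0 0 0 -1" --pt "0 0 -2 0 0 0 -1" --pt "0 0 -1.5 0 0 0 -1" --pt "0 0 -0.5 0 0 0 -1" --pt "0 0 0 0 0 0 -1" --pt "0 0 0 0 0 0 -1" --pt "0 0 0 0 0 0 -1"

```text
time: 4.48
tool_pos: [0.6013, -0.273, 0.1473]
tool_rot: [-0.001, 0.996, 0.092, -0.001]
contact_force: [0.2, 0.4, -2.8]
gripper_width: 0.268
grasp_force: 60.5
```

Run:
```python
from h import *
fs={n:grab(n) for n in("wrist","side","top")}; pickle.dump(fs,open("f2.pkl","wb"))
P=[]
for i in range(1):
    go([.5515,-.1023,.15],8.35)
cv2.imwrite("pics/l2.png",np.hstack([cv2.resize(fs["wrist"]["img"][120:400,130:450],(400,350)),cv2.resize(fs["side"]["img"][150:290,190:350],(400,350))]))
```

```text
t 4.63 pos mm [ 601.4 -273.1  147.3] yaw 10.53 F [ 0.7 -0.9 -2.3] w 0.268 g 60.5
turn [-0.11  0.13  2.18] then shift cm [ -2.46 -17.62  -0.27] | shift in present frame [ -1.79 -17.7   -0.23]
```

View pics/l2.png

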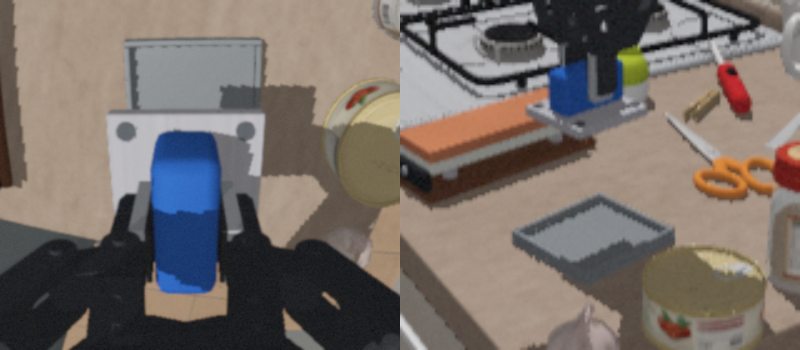

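The left crop shows the plate held level: its far edge is at wrist px row ~210 from (216,210) to (341,210), with the handle between the pads. The right crop shows the block upright and the tray empty. I'll measure the block's offset in the tool frame.

Run:
```python
from h import *
f=pickle.load(open("f2.pkl","rb"))["wrist"]; hs=cv2.cvtColor(f["img"],cv2.COLOR_BGR2HSV); H,S,V=cv2.split(hs)
g=cv2.cvtColor(f["img"],cv2.COLOR_BGR2GRAY).astype(int)
s=manip.state(); p=s["tool_pos"]; w,x,y,z=s["tool_rot"]; M=Ro.from_quat([x,y,z,w]).as_matrix()
print([ (r,int(g[r,240]),int(g[r,320])) for r in range(203,216)])
print([ (c,int(g[222,c])) for c in range(208,224)],[ (c,int(g[222,c])) for c in range(333,350)])
def tool(uv,zt):  # points on plane at tool z = zt (tool vertical)
    X=fish_plane(f,uv,p[2]-zt); return ((X-p)@M*1000).round(1).tolist()
for zt in(.024,.028,.032):
    print(zt,"corners",tool([[216,209.5],[341,209.5]],zt))
c=biggest((H>100)&(H<125)&(S>150),(230,200,340,370))[:,0]
print("handle bbox",cv2.boundingRect(c))
b=cv2.boundingRect(c)
print("handle top near/far end",tool([[b[0]+b[2]/2,b[1]+b[3]]],-.006),"px blue far top edge?",[ (r,hs[r,278].tolist()) for r in range(220,246,2)])
```

```text
[(203, 130, 78), (204, 112, 79), (205, 86, 79), (206, 86, 85), (207, 95, 98), (208, 110, 109), (209, 113, 113), (210, 125, 129), (211, 152, 158), (212, 175, 181), (213, 185, 187), (214, 187, 188), (215, 189, 190)]
[(208, 150), (209, 152), (210, 155), (211, 153), (212, 154), (213, 154), (214, 155), (215, 166), (216, 183), (217, 188), (218, 190), (219, 192), (220, 189), (221, 188), (222, 177), (223, 154)] [(333, 135), (334, 169), (335, 183), (336, 187), (337, 188), (338, 189), (339, 187), (340, 170), (341, 135), (342, 101), (343, 91), (344, 89), (345, 86), (346, 89), (347, 92), (348, 89), (349, 84)]
0.024 corners [[36.6, -30.4, 24.0], [36.6, 30.4, 23.9]]
0.028 corners [[35.3, -31.2, 28.0], [35.3, 31.2, 27.9]]
0.032 corners [[33.9, -32.0, 32.0], [34.0, 32.0, 31.9]]
handle bbox (251, 226, 56, 128)
handle top near/far end [[-27.7, 0.3, -5.9]] px blue far top edge? [(220, [135, 5, 192]), (222, [135, 5, 192]), (224, [118, 21, 161]), (226, [110, 168, 112]), (228, [110, 198, 108]), (230, [108, 206, 110]), (232, [110, 192, 114]), (234, [109, 185, 120]), (236, [108, 209, 116]), (238, [110, 196, 120]), (240, [109, 199, 119]), (242, [109, 184, 122]), (244, [109, 201, 123])]
```

Emit:
move_arm --pt "0 0 0 0 0 2.2 -1" --pt "-0.1 -0.6 0 0 0 0 -1" --pt "-0.2 -1.2 0 0 0 0 -1" --pt "-0.25 -2 0 0 0 0 -1" --pt "-0.3 -2 0 0 0 0 -1" --pt "-0.3 -2 0 0 0 0 -1" --pt "-0.3 -2 0 0 0 0 -1" --pt "-0.3 -2 0 0 0 0 -1" --pt "-0.3 -2 0 0 0 0 -1" --pt "-0.2 -2 0 0 0 0 -1" --pt "-0.2 -1.2 0 0 0 0 -1" --pt "0 -0.6 0 0 0 0 -1" --pt "0 0 1 0 0 0 -1" --pt "0 0 1.5 0 0 0 -1" --pt "0 0 1.5 0 0 0 -1" --pt "0 0 1 0 0 0 -1" --pt "0 0 0.5 0 0 0 -1" --pt "0 0 0 0 0 0 -1" --pt "0 0 0 0 0 0 -1" --pt "0 0 0 0 0 0 -1"

```text
time: 6.3
tool_pos: [0.5532, -0.1033, 0.095]
tool_rot: [0.0, 0.997, 0.072, 0.001]
contact_force: [0.7, 0.1, -1.9]
gripper_width: 0.267
grasp_force: 60.5
```

Run:
```python
from h import *
fs={n:grab(n) for n in("wrist","side","top")}; pickle.dump(fs,open("f3.pkl","wb"))
go([.5515,-.1023,.0811],8.35)
cv2.imwrite("pics/l3.png",np.hstack([cv2.resize(fs["wrist"]["img"][60:410,130:450],(400,437)),cv2.resize(fs["side"]["img"][135:275,155:283],(400,437))]))
```

```text
t 6.45 pos mm [ 553.1 -103.2   95.1] yaw 8.33 F [-0.1 -0.3 -2.1] w 0.267 g 60.5
turn [ 0.05 -0.09 -0.02] then shift cm [-0.15 -0.11  1.4 ] | shift in present frame [-0.15 -0.11  1.4 ]
```

View pics/l3.png

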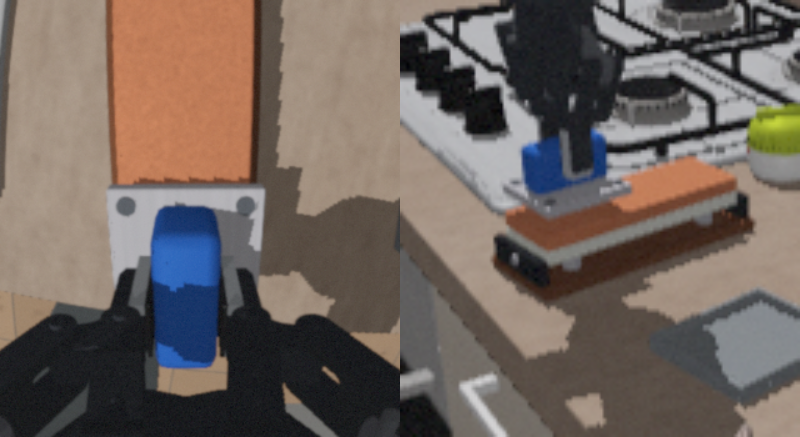

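The plate hangs level just above the stone's near end, overlapping both long edges about equally (plate columns 108–265, stone 115–255). I'll check the stone's pose relative to the tool in this same view.

Run:
```python
from h import *
f=pickle.load(open("f3.pkl","rb"))["wrist"]; hs=cv2.cvtColor(f["img"],cv2.COLOR_BGR2HSV); H,S,V=cv2.split(hs)
c=biggest((H<16)&(S>120)&(V>140),(180,0,350,205))[:,0]
print("bbox",cv2.boundingRect(c))
s=manip.state(); p=s["tool_pos"]; w,x,y,z=s["tool_rot"]; M=Ro.from_quat([x,y,z,w]).as_matrix()
X=fish_plane(f,c,.045); T=(X-p)@M*1000
q=cv2.boxPoints(cv2.minAreaRect(T[:,:2].astype(np.float32))); print("tool-frame box of visible stone",q.round(1).tolist())
print("width at x 40..",[(a,T[(abs(T[:,0]-a)<4)][:,1].min().round(1),T[(abs(T[:,0]-a)<4)][:,1].max().round(1)) for a in(50,70,90,110)],T[:,0].max())
```

```text
bbox (219, 20, 114, 185)
tool-frame box of visible stone [[31.299999237060547, -31.100000381469727], [133.39999389648438, -31.200000762939453], [133.39999389648438, 28.600000381469727], [31.399999618530273, 28.700000762939453]]
width at x 40.. [(50, np.float64(-31.0), np.float64(28.7)), (70, np.float64(-30.8), np.float64(28.6)), (90, np.float64(-30.8), np.float64(28.7)), (110, np.float64(-31.1), np.float64(28.5))] 133.39692342994746
```

Emit:
move_arm --pt "-0.15 -0.1 0.3 0 0 0 -1" --pt "0 0 0.4 0 0 0 -1" --pt "0 0 0.3 0 0 0 -1" --pt "0 0 0.2 0 0 0 -1" --pt "0 0 0.1 0 0 0 -1" --pt "0 0 0 0 0 0 -1" --pt "0 0 0 0 0 0 -1" --pt "0 0 0 0 0 0 -1"

```text
time: 7.12
tool_pos: [0.551, -0.1022, 0.0811]
tool_rot: [0.0, 0.997, 0.073, 0.0]
contact_force: [-0.6, 1.1, -1.8]
gripper_width: 0.269
grasp_force: 60.5
```

Emit:
move_arm --pt "0 0 0.1 0 0 0 -1" --pt "0 0 0 0 0 0 -1" --pt "0 0 0 0 0 0 -1"

```text
time: 7.37
tool_pos: [0.551, -0.1022, 0.0805]
tool_rot: [0.0, 0.997, 0.073, 0.0]
contact_force: [-1.2, 1.4, 0.1]
gripper_width: 0.264
grasp_force: 61.0
```

Emit:
move_arm --pt "0 0 0.1 0 0 0 -1" --pt "0 0 0 0 0 0 -1" --pt "0 0 0 0 0 0 -1"

```text
time: 7.62
tool_pos: [0.5511, -0.1022, 0.0795]
tool_rot: [0.0, 0.997, 0.073, 0.0]
contact_force: [-2.4, 0.5, 2.7]
gripper_width: 0.27
grasp_force: 61.2
```

Emit:
move_arm --pt "0 0 0.1 0 0 0 -1" --pt "0 0 0 0 0 0 -1" --pt "0 0 0 0 0 0 -1"

```text
time: 7.87
tool_pos: [0.5511, -0.1022, 0.0785]
tool_rot: [0.0, 0.997, 0.073, 0.0]
contact_force: [-2.3, 1.2, 5.1]
gripper_width: 0.269
grasp_force: 61.4
```

Emit:
move_arm --pt "0 0 0.1 0 0 0 -1" --pt "0 0 0 0 0 0 -1" --pt "0 0 0 0 0 0 -1" --pt "0 0 0 0 0 0 -1"

```text
time: 8.2
tool_pos: [0.5511, -0.1022, 0.0777]
tool_rot: [0.0, 0.997, 0.073, 0.0]
contact_force: [-3.2, 0.2, 4.7]
gripper_width: 0.267
grasp_force: 61.6
```

Run:
```python
from h import *
go([.5515,-.1023,.078],8.35); s=manip.state(); print(s["ft_torque"].round(2))
```

```text
t 8.2 pos mm [ 551.1 -102.2   77.7] yaw 8.33 F [-3.2  0.2  4.7] w 0.267 g 61.6
turn [ 0.02 -0.03 -0.02] then shift cm [ 0.03  0.01 -0.03] | shift in present frame [ 0.03  0.01 -0.03]
[0.1  0.4  0.07]
```

Emit:
move_arm --pt "0.125 0 0 0 0 0 -1" --pt "0.125 0 0 0 0 0 -1" --pt "0.125 0 0 0 0 0 -1" --pt "0.125 0 0 0 0 0 -1" --pt "0.125 0 0 0 0 0 -1" --pt "0.125 0 0 0 0 0 -1" --pt "0.125 0 0 0 0 0 -1" --pt "0.125 0 0 0 0 0 -1" --pt "0.125 0 0 0 0 0 -1" --pt "0.125 0 0 0 0 0 -1" --pt "0.125 0 0 0 0 0 -1" --pt "0.125 0 0 0 0 0 -1"

```text
time: 9.2
tool_pos: [0.5654, -0.1004, 0.0774]
tool_rot: [0.0, 0.997, 0.073, -0.001]
contact_force: [-4.4, -0.7, 4.8]
gripper_width: 0.266
grasp_force: 61.6
```

Emit:
move_arm --pt "0.125 0 -0.01 0 0 0 -1" --pt "0.125 0 -0.01 0 0 0 -1" --pt "0.125 0 0 0 0 0 -1" --pt "0.125 0 0 0 0 0 -1" --pt "0.125 0 0 0 0 0 -1" --pt "0.125 0 0 0 0 0 -1" --pt "0.125 0 0 0 0 0 -1" --pt "0.125 0 0 0 0 0 -1" --pt "0.125 0 0 0 0 0 -1" --pt "0.125 0 0 0 0 0 -1" --pt "0.125 0 0 0 0 0 -1" --pt "0.125 0 0 0 0 0 -1" --pt "0.125 0 0 0 0 0 -1" --pt "0.125 0 0 0 0 0 -1" --pt "0.125 0 0 0 0 0 -1" --pt "0.125 0 0 0 0 0 -1" --pt "0.125 0 0 0 0 0 -1" --pt "0.125 0 0 0 0 0 -1" --pt "0.125 0 0 0 0 0 -1" --pt "0.125 0 0 0 0 0 -1"

```text
time: 10.87
tool_pos: [0.5901, -0.0967, 0.0776]
tool_rot: [0.0, 0.997, 0.073, -0.001]
contact_force: [-4.3, -0.3, 5.5]
gripper_width: 0.266
grasp_force: 61.6
```

Run:
```python
from h import *
y=np.radians(8.35); e=np.array([601+50*np.cos(y),-95+50*np.sin(y),78])/1000
go(e,8.35)
```

```text
t 10.87 pos mm [590.1 -96.7  77.6] yaw 8.33 F [-4.3 -0.3  5.5] w 0.266 g 61.6
turn [ 0.03  0.07 -0.02] then shift cm [ 6.1  -0.01 -0.04] | shift in present frame [ 6.1  -0.02 -0.05]
```

Emit:
move_arm --pt "0.125 0 0 0 0 0 -1" --pt "0.125 0 0 0 0 0 -1" --pt "0.125 0 0 0 0 0 -1" --pt "0.125 0 0 0 0 0 -1" --pt "0.125 0 0 0 0 0 -1" --pt "0.125 0 0 0 0 0 -1" --pt "0.125 0 0 0 0 0 -1" --pt "0.125 0 0 0 0 0 -1" --pt "0.125 0 0 0 0 0 -1" --pt "0.125 0 0 0 0 0 -1" --pt "0.125 0 0 0 0 0 -1" --pt "0.125 0 0 0 0 0 -1" --pt "0.125 0 0 0 0 0 -1" --pt "0.125 0 0 0 0 0 -1" --pt "0.125 0 0 0 0 0 -1" --pt "0.125 0 0 0 0 0 -1" --pt "0.125 0 0 0 0 0 -1" --pt "0.125 0 0 0 0 0 -1" --pt "0.125 0 0 0 0 0 -1" --pt "0.125 0 0 0 0 0 -1"

```text
time: 12.53
tool_pos: [0.6149, -0.0932, 0.0776]
tool_rot: [0.0, 0.997, 0.073, -0.001]
contact_force: [-4.5, -0.9, 6.5]
gripper_width: 0.27
grasp_force: 61.6
```

Emit:
move_arm --pt "0.125 0 0 0 0 0 -1" --pt "0.125 0 0 0 0 0 -1" --pt "0.125 0 0 0 0 0 -1" --pt "0.125 0 0 0 0 0 -1" --pt "0.125 0 0 0 0 0 -1" --pt "0.125 0 0 0 0 0 -1" --pt "0.125 0 0 0 0 0 -1" --pt "0.125 0 0 0 0 0 -1" --pt "0.125 0 0 0 0 0 -1" --pt "0.125 0 0 0 0 0 -1" --pt "0.125 0 0 0 0 0 -1" --pt "0.125 0 0 0 0 0 -1" --pt "0.125 0 0 0 0 0 -1" --pt "0.125 0 0 0 0 0 -1" --pt "0.125 0 0 0 0 0 -1" --pt "0.125 0 0 0 0 0 -1"

```text
time: 13.87
tool_pos: [0.6347, -0.0902, 0.0776]
tool_rot: [0.0, 0.997, 0.073, -0.001]
contact_force: [-4.1, -0.2, 5.7]
gripper_width: 0.266
grasp_force: 61.6
```

Run:
```python
from h import *
y=np.radians(8.35); e=np.array([601+50*np.cos(y),-95+50*np.sin(y),78])/1000
go(e,8.35)
f=grab("wrist"); pickle.dump(f,open("w4.pkl","wb")); cv2.imwrite("pics/w4.png",cv2.resize(f["img"][150:330,180:380],None,fx=3,fy=3))
```

```text
t 13.87 pos mm [634.7 -90.2  77.6] yaw 8.33 F [-4.1 -0.2  5.7] w 0.266 g 61.6
turn [ 0.03  0.07 -0.02] then shift cm [ 1.6  -0.02 -0.04] | shift in present frame [ 1.6  -0.02 -0.04]
```

View pics/w4.png

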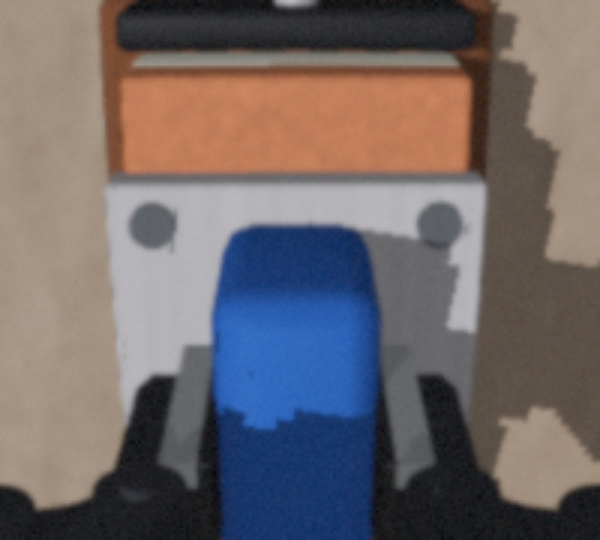

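The plate is centred across the stone, with a strip of stone left ahead of it: plate foot at px row ≈208, stone end at row ≈173. I'll measure that gap.

Run:
```python
from h import *
f=pickle.load(open("w4.pkl","rb"))
g=cv2.cvtColor(f["img"],cv2.COLOR_BGR2HSV).astype(int)
print([(r,g[r,278].tolist()) for r in list(range(168,178))+list(range(203,214))])
p=manip.state()["tool_pos"]; u=np.array([np.cos(np.radians(8.33)),np.sin(np.radians(8.33)),0])
for r in(172,173,174,206,207,208,209): print(r,((fish_plane(f,[278,r],.042)[0]-p)@u*1000).round(2))
```

```text
[(168, [22, 22, 126]), (169, [26, 16, 130]), (170, [14, 28, 136]), (171, [12, 53, 134]), (172, [8, 103, 119]), (173, [10, 147, 113]), (174, [9, 146, 131]), (175, [10, 140, 160]), (176, [10, 136, 182]), (177, [10, 134, 192]), (203, [11, 133, 197]), (204, [10, 135, 196]), (205, [10, 133, 194]), (206, [10, 125, 181]), (207, [8, 86, 152]), (208, [3, 25, 114]), (209, [160, 7, 107]), (210, [150, 6, 121]), (211, [135, 7, 151]), (212, [132, 7, 172]), (213, [132, 7, 183])]
172 52.37
173 51.86
174 51.34
206 34.5
207 33.95
208 33.41
209 32.87
```

Emit:
move_arm --pt "0.125 0 -0.01 0 0 0 -1" --pt "0.125 0 -0.01 0 0 0 -1" --pt "0.125 0 -0.01 0 0 0 -1" --pt "0.125 0 0 0 0 0 -1" --pt "0.125 0 0 0 0 0 -1" --pt "0.125 0 0 0 0 0 -1" --pt "0.125 0 0 0 0 0 -1" --pt "0.125 0 0 0 0 0 -1" --pt "0.125 0 0 0 0 0 -1" --pt "0.125 0 0 0 0 0 -1" --pt "0.125 0 0 0 0 0 -1" --pt "0.125 0 0 0 0 0 -1" --pt "0.1 0 0 0 0 0 -1" --pt "0 0 0 0 0 0 -1"

```text
time: 15.08
tool_pos: [0.6507, -0.0879, 0.0779]
tool_rot: [0.0, 0.997, 0.073, -0.0]
contact_force: [-3.4, -0.1, 5.7]
gripper_width: 0.269
grasp_force: 61.6
```

Run:
```python
from h import *
y=np.radians(8.35); e=np.array([601+50*np.cos(y),-95+50*np.sin(y),78])/1000
go(e,8.35)
f=grab("wrist"); s=grab("side"); pickle.dump([f,s],open("w5.pkl","wb"))
g=cv2.cvtColor(f["img"],cv2.COLOR_BGR2HSV).astype(int)
print([(r,g[r,278].tolist()) for r in range(196,214)])
cv2.imwrite("pics/w5.png",np.hstack([cv2.resize(f["img"][150:300,190:370],(480,400)),cv2.resize(s["img"][150:250,180:290],(320,400))]))
```

```text
t 15.08 pos mm [650.7 -87.9  77.9] yaw 8.33 F [-3.4 -0.1  5.7] w 0.269 g 61.6
turn [ 0.03  0.04 -0.02] then shift cm [-0.02 -0.02 -0.01] | shift in present frame [-0.02 -0.02 -0.01]
[(196, [35, 12, 124]), (197, [34, 14, 127]), (198, [41, 14, 144]), (199, [27, 14, 160]), (200, [17, 27, 152]), (201, [9, 86, 124]), (202, [9, 138, 109]), (203, [9, 146, 112]), (204, [10, 143, 121]), (205, [11, 140, 138]), (206, [9, 120, 149]), (207, [7, 77, 135]), (208, [177, 25, 111]), (209, [110, 7, 109]), (210, [140, 6, 120]), (211, [120, 5, 150]), (212, [132, 7, 171]), (213, [140, 8, 181])]
```

View pics/w5.png

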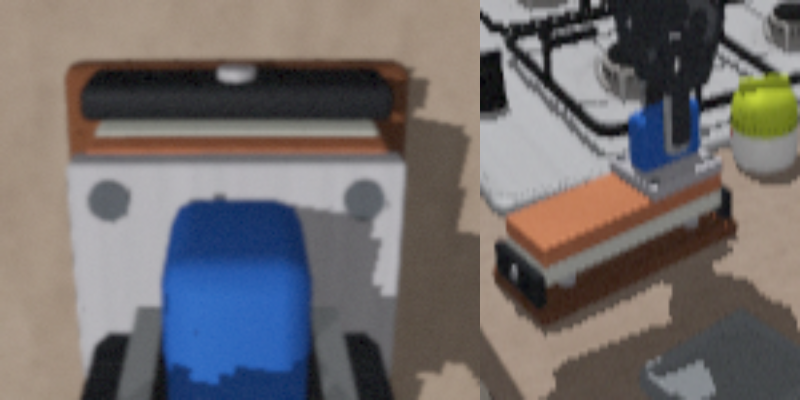

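The plate edge (row ≈207.3) is still just short of the stone's top edge. The dark band at rows 201–204 is the stone's own end face, so about 1.2 mm remains. I'll finish that and then start back.

Emit:
move_arm --pt "0.06 0 0 0 0 0 -1" --pt "0.06 0 -0.02 0 0 0 -1" --pt "0.02 0 0 0 0 0 -1" --pt "0 0 0 0 0 0 -1"

```text
time: 15.52
tool_pos: [0.6519, -0.0877, 0.078]
tool_rot: [0.0, 0.997, 0.073, -0.0]
contact_force: [-5.0, -1.7, 5.0]
gripper_width: 0.266
grasp_force: 61.6
```

Run:
```python
from h import *
y=np.radians(8.35); e=np.array([601-49*np.cos(y),-95-49*np.sin(y),78])/1000
go(e,8.35)
f=grab("wrist")
g=cv2.cvtColor(f["img"],cv2.COLOR_BGR2HSV).astype(int)
print([(r,g[r,278].tolist()) for r in range(200,212)])
```

```text
t 15.52 pos mm [651.9 -87.7  78. ] yaw 8.33 F [-5.  -1.7  5. ] w 0.266 g 61.6
turn [ 0.03  0.05 -0.02] then shift cm [-10.05  -0.02   0.  ] | shift in present frame [-1.005e+01 -1.000e-02  1.000e-02]
[(200, [34, 13, 137]), (201, [26, 13, 155]), (202, [15, 30, 152]), (203, [12, 80, 128]), (204, [10, 129, 111]), (205, [10, 139, 110]), (206, [7, 99, 111]), (207, [2, 44, 105]), (208, [168, 13, 101]), (209, [120, 5, 106]), (210, [132, 10, 122]), (211, [138, 9, 149])]
```

Emit:
move_arm --pt "-0.125 0 0 0 0 0 -1" --pt "-0.125 0 0 0 0 0 -1" --pt "-0.125 0 0 0 0 0 -1" --pt "-0.125 0 0 0 0 0 -1" --pt "-0.125 0 0 0 0 0 -1" --pt "-0.125 0 0 0 0 0 -1" --pt "-0.125 0 0 0 0 0 -1" --pt "-0.125 0 0 0 0 0 -1" --pt "-0.125 0 0 0 0 0 -1" --pt "-0.125 0 0 0 0 0 -1"

```text
time: 16.4
tool_pos: [0.64, -0.0892, 0.0781]
tool_rot: [0.0, 0.997, 0.073, 0.0]
contact_force: [3.0, 1.3, 5.4]
gripper_width: 0.268
grasp_force: 61.5
```

Emit:
move_arm --pt "-0.125 0 0 0 0 0 -1" --pt "-0.125 0 0 0 0 0 -1" --pt "-0.125 0 0 0 0 0 -1" --pt "-0.125 0 0 0 0 0 -1" --pt "-0.125 0 0 0 0 0 -1" --pt "-0.125 0 0 0 0 0 -1" --pt "-0.125 0 0 0 0 0 -1" --pt "-0.125 0 0 0 0 0 -1" --pt "-0.125 0 0 0 0 0 -1" --pt "-0.125 0 0 0 0 0 -1" --pt "-0.125 0 0 0 0 0 -1" --pt "-0.125 0 0 0 0 0 -1"

```text
time: 17.4
tool_pos: [0.6252, -0.0914, 0.0781]
tool_rot: [0.0, 0.997, 0.073, 0.0]
contact_force: [3.5, 0.4, 5.9]
gripper_width: 0.269
grasp_force: 61.5
```

Depth is steady, so I'll continue.

Emit:
move_arm --pt "-0.125 0 0 0 0 0 -1" --pt "-0.125 0 0 0 0 0 -1" --pt "-0.125 0 0 0 0 0 -1" --pt "-0.125 0 0 0 0 0 -1" --pt "-0.125 0 0 0 0 0 -1" --pt "-0.125 0 0 0 0 0 -1" --pt "-0.125 0 0 0 0 0 -1" --pt "-0.125 0 0 0 0 0 -1" --pt "-0.125 0 0 0 0 0 -1" --pt "-0.125 0 0 0 0 0 -1" --pt "-0.125 0 0 0 0 0 -1" --pt "-0.125 0 0 0 0 0 -1" --pt "-0.125 0 0 0 0 0 -1" --pt "-0.125 0 0 0 0 0 -1" --pt "-0.125 0 0 0 0 0 -1" --pt "-0.125 0 0 0 0 0 -1" --pt "-0.125 0 0 0 0 0 -1" --pt "-0.125 0 0 0 0 0 -1" --pt "-0.125 0 0 0 0 0 -1" --pt "-0.125 0 0 0 0 0 -1"

```text
time: 19.07
tool_pos: [0.6004, -0.095, 0.0781]
tool_rot: [0.0, 0.997, 0.073, 0.0]
contact_force: [4.0, 0.2, 4.7]
gripper_width: 0.265
grasp_force: 61.5
```

Emit:
move_arm --pt "-0.125 0 0 0 0 0 -1" --pt "-0.125 0 0 0 0 0 -1" --pt "-0.125 0 0 0 0 0 -1" --pt "-0.125 0 0 0 0 0 -1" --pt "-0.125 0 0 0 0 0 -1" --pt "-0.125 0 0 0 0 0 -1" --pt "-0.125 0 0 0 0 0 -1" --pt "-0.125 0 0 0 0 0 -1" --pt "-0.125 0 0 0 0 0 -1" --pt "-0.125 0 0 0 0 0 -1" --pt "-0.125 0 0 0 0 0 -1" --pt "-0.125 0 0 0 0 0 -1" --pt "-0.125 0 0 0 0 0 -1" --pt "-0.125 0 0 0 0 0 -1" --pt "-0.125 0 0 0 0 0 -1" --pt "-0.125 0 0 0 0 0 -1" --pt "-0.125 0 0 0 0 0 -1" --pt "-0.125 0 0 0 0 0 -1" --pt "-0.125 0 0 0 0 0 -1" --pt "-0.125 0 0 0 0 0 -1"

```text
time: 20.73
tool_pos: [0.5757, -0.0986, 0.0781]
tool_rot: [0.0, 0.997, 0.073, 0.0]
contact_force: [3.5, 0.3, 5.0]
gripper_width: 0.272
grasp_force: 61.5
```

Run:
```python
from h import *
y=np.radians(8.35); e=np.array([601-49*np.cos(y),-95-49*np.sin(y),78])/1000
go(e,8.35)
```

```text
t 20.73 pos mm [575.7 -98.6  78.1] yaw 8.33 F [3.5 0.3 5. ] w 0.272 g 61.5
turn [ 0.01 -0.05 -0.02] then shift cm [-2.34  0.02  0.01] | shift in present frame [-2.34  0.02  0.01]
```

Emit:
move_arm --pt "-0.125 0 0 0 0 0 -1" --pt "-0.125 0 0 0 0 0 -1" --pt "-0.125 0 0 0 0 0 -1" --pt "-0.125 0 0 0 0 0 -1" --pt "-0.125 0 0 0 0 0 -1" --pt "-0.125 0 0 0 0 0 -1" --pt "-0.125 0 0 0 0 0 -1" --pt "-0.125 0 0 0 0 0 -1" --pt "-0.125 0 0 0 0 0 -1" --pt "-0.125 0 0 0 0 0 -1" --pt "-0.125 0 0 0 0 0 -1" --pt "-0.125 0 0 0 0 0 -1" --pt "-0.125 0 0 0 0 0 -1" --pt "-0.125 0 0 0 0 0 -1" --pt "-0.125 0 0 0 0 0 -1" --pt "-0.125 0 0 0 0 0 -1" --pt "-0.125 0 0 0 0 0 -1" --pt "-0.125 0 0 0 0 0 -1" --pt "-0.125 0 0 0 0 0 -1" --pt "0 0 0 0 0 0 -1"

```text
time: 22.4
tool_pos: [0.552, -0.102, 0.078]
tool_rot: [0.0, 0.997, 0.073, 0.0]
contact_force: [3.6, -0.3, 5.0]
gripper_width: 0.268
grasp_force: 61.5
```

Run:
```python
from h import *
y=np.radians(8.35); e=np.array([601-49*np.cos(y),-95-49*np.sin(y),78])/1000
go(e,8.35)
f=grab("wrist"); s=grab("side"); t=grab("top"); pickle.dump([f,s,t],open("w6.pkl","wb"))
# visible stone length from plate foot to far end on centreline (want 100 mm)
g=cv2.cvtColor(f["img"],cv2.COLOR_BGR2HSV).astype(int)
print([(r,g[r,276].tolist()) for r in list(range(14,30))+list(range(203,211))])
p=manip.state()["tool_pos"]; u=np.array([np.cos(np.radians(8.33)),np.sin(np.radians(8.33)),0])
for r in(18,20,22,24,26,206.5,207.5): print(r,((fish_plane(f,[276,r],.042)[0]-p)@u*1000).round(2))
cv2.imwrite("pics/w6.png",cv2.resize(s["img"][150:250,170:290],None,fx=6,fy=6,interpolation=cv2.INTER_CUBIC))
```

```text
t 22.4 pos mm [ 552. -102.   78.] yaw 8.33 F [ 3.6 -0.3  5. ] w 0.268 g 61.5
turn [ 0.01 -0.03 -0.02] then shift cm [ 0.05  0.02 -0.  ] | shift in present frame [ 0.05  0.02 -0.  ]
[(14, [11, 136, 195]), (15, [11, 138, 191]), (16, [11, 137, 192]), (17, [11, 136, 193]), (18, [11, 139, 193]), (19, [10, 138, 191]), (20, [10, 137, 194]), (21, [10, 135, 195]), (22, [10, 139, 191]), (23, [11, 143, 189]), (24, [10, 134, 189]), (25, [10, 139, 185]), (26, [10, 140, 186]), (27, [10, 135, 189]), (28, [10, 135, 191]), (29, [11, 139, 191]), (203, [10, 135, 196]), (204, [11, 137, 196]), (205, [11, 133, 193]), (206, [11, 129, 180]), (207, [8, 93, 150]), (208, [177, 25, 113]), (209, [135, 5, 107]), (210, [120, 2, 120])]
18 130.09
20 129.03
22 127.97
24 126.91
26 125.86
206.5 34.37
207.5 33.82
```

View pics/w6.png

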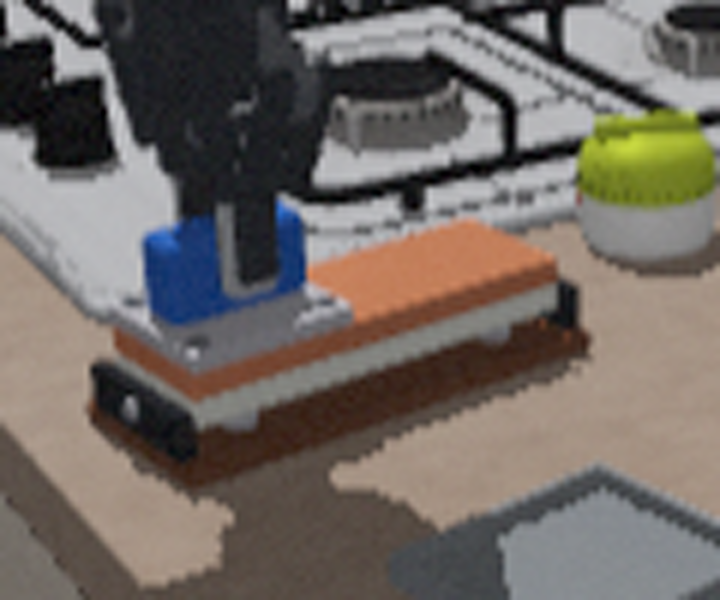

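The plate is level with the stone's near end. Next: lift it off and carry it back over the tray.

Emit:
move_arm --pt "0 0 -0.2 0 0 0 -1" --pt "0 0 -0.4 0 0 0 -1" --pt "0 0 -0.8 0 0 0 -1" --pt "0 0 -1.4 0 0 0 -1" --pt "0 0 -1.6 0 0 0 -1" --pt "0 0 -1.4 0 0 0 -1" --pt "0 0 -0.8 0 0 0 -1" --pt "0 0 -0.4 0 0 0 -1" --pt "0 0 0 0 0 0 -1" --pt "0 0 0 0 0 0 -1"

```text
time: 23.38
tool_pos: [0.5511, -0.1017, 0.1467]
tool_rot: [-0.0, 0.997, 0.073, -0.001]
contact_force: [0.0, 0.9, -2.9]
gripper_width: 0.265
grasp_force: 60.5
```

Run:
```python
from h import *
go([.6035,-.2778,.148],11.4)
```

```text
t 23.38 pos mm [ 551.1 -101.7  146.7] yaw 8.32 F [ 0.   0.9 -2.9] w 0.265 g 60.5
turn [-0.05  0.11 -3.08] then shift cm [ 1.65 18.29 -0.13] | shift in present frame [ 2.63 18.18 -0.15]
```

Emit:
move_arm --pt "0 0 0 0 0 -3.1 -1" --pt "0.05 0.6 0 0 0 0 -1" --pt "0.15 1.2 0 0 0 0 -1" --pt "0.2 2 0 0 0 0 -1" --pt "0.2 2 0 0 0 0 -1" --pt "0.2 2 0 0 0 0 -1" --pt "0.2 2 0 0 0 0 -1" --pt "0.2 2 0 0 0 0 -1" --pt "0.2 2 0 0 0 0 -1" --pt "0.15 2 0 0 0 0 -1" --pt "0.1 1.5 0 0 0 0 -1" --pt "0 1 0 0 0 0 -1" --pt "0 0 1 0 0 0 -1" --pt "0 0 1.5 0 0 0 -1" --pt "0 0 1.5 0 0 0 -1" --pt "0 0 1.5 0 0 0 -1" --pt "0 0 1 0 0 0 -1" --pt "0 0 0.5 0 0 0 -1" --pt "0 0 0 0 0 0 -1" --pt "0 0 0 0 0 0 -1"

```text
time: 25.05
tool_pos: [0.6044, -0.2777, 0.0775]
tool_rot: [-0.0, 0.995, 0.1, -0.0]
contact_force: [0.8, 0.1, -2.6]
gripper_width: 0.27
grasp_force: 60.4
```

Run:
```python
from h import *
go([.6035,-.2778,.0405],11.4)
f=grab("wrist"); hs=cv2.cvtColor(f["img"],cv2.COLOR_BGR2HSV)
cv2.imwrite("pics/w7.png",cv2.resize(f["img"][140:340,180:380],None,fx=2.8,fy=2.8))
```

```text
t 25.05 pos mm [ 604.4 -277.7   77.5] yaw 11.45 F [ 0.8  0.1 -2.6] w 0.27 g 60.4
turn [-0.02  0.02  0.05] then shift cm [-0.09 -0.01  3.7 ] | shift in present frame [-0.09 -0.01  3.7 ]
```

View pics/w7.png

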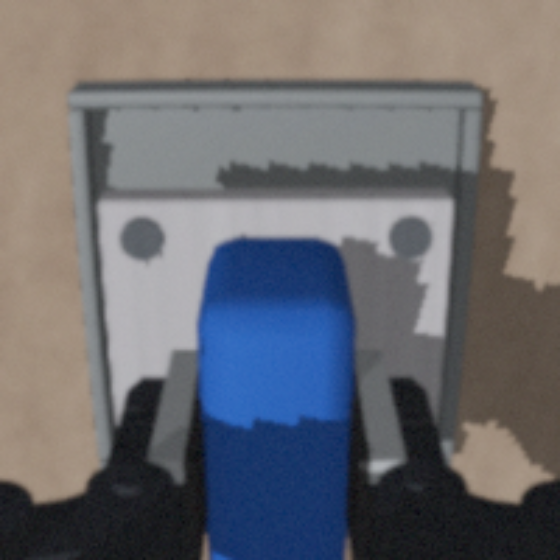

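The block hangs centred over the tray and square to it. Lowering now.

Emit:
move_arm --pt "-0.05 0 0.5 0 0 0 -1" --pt "0 0 0.8 0 0 0 -1" --pt "0 0 0.8 0 0 0 -1" --pt "0 0 0.6 0 0 0 -1" --pt "0 0 0.4 0 0 0 -1" --pt "0 0 0.2 0 0 0 -1" --pt "0 0 0.1 0 0 0 -1" --pt "0 0 0.1 0 0 0 -1" --pt "0 0 0.1 0 0 0 -1" --pt "0 0 0.1 0 0 0 -1" --pt "0 0 0 0 0 0 -1" --pt "0 0 0 0 0 0 -1" --pt "0 0 0 0 0 0 -1"

```text
time: 26.18
tool_pos: [0.604, -0.2782, 0.041]
tool_rot: [0.0, 0.995, 0.1, 0.0]
contact_force: [-0.1, -0.4, -2.6]
gripper_width: 0.267
grasp_force: 60.5
```

Emit:
move_arm --pt "0 0 0.1 0 0 0 -1" --pt "0 0 0.05 0 0 0 -1" --pt "0 0 0 0 0 0 -1" --pt "0 0 0 0 0 0 -1" --pt "0 0 0 0 0 0 -1"

```text
time: 26.6
tool_pos: [0.6043, -0.2784, 0.0401]
tool_rot: [0.0, 0.995, 0.1, 0.0]
contact_force: [-0.9, 1.4, 4.0]
gripper_width: 0.272
grasp_force: 61.2
```

It's seated on the tray floor. Release, then retreat upward.

Emit:
move_arm --pt "0 0 -0.05 0 0 0 -0.4" --pt "0 0 0 0 0 0 -0.2" --pt "0 0 0 0 0 0 0" --pt "0 0 0 0 0 0 0.3" --pt "0 0 0 0 0 0 0.6" --pt "0 0 0 0 0 0 0.6" --pt "0 0 0 0 0 0 0.6" --pt "0 0 -0.5 0 0 0 0.6" --pt "0 0 -1 0 0 0 0.6" --pt "0 0 -2 0 0 0 0.6" --pt "0 0 -3 0 0 0 0.6" --pt "0 0 -3 0 0 0 0.6" --pt "0 0 -3 0 0 0 0.6" --pt "0 0 -2 0 0 0 0.6" --pt "0 0 -1 0 0 0 0.6" --pt "0 0 0 0 0 0 0.6" --pt "0 0 0 0 0 0 0.6"

```text
time: 28.02
tool_pos: [0.6039, -0.2781, 0.195]
tool_rot: [0.0, 0.995, 0.1, 0.0]
contact_force: [0.2, -0.2, -0.2]
gripper_width: 0.795
grasp_force: 0.0
```

Run:
```python
from h import *
go([.6,-.278,.2]); f=grab("wrist"); s=grab("side")
cv2.imwrite("pics/end.png",np.hstack([cv2.resize(f["img"],(400,300)),cv2.resize(s["img"],(400,300))]))
```

```text
t 28.02 pos mm [ 603.9 -278.1  195. ] yaw 11.43 F [ 0.2 -0.2 -0.2] w 0.795 g 0.0
turn [ 0.02 -0.02 -0.  ] then shift cm [-0.38 -0.09 -0.5 ] | shift in present frame [-0.38 -0.09 -0.5 ]
```

View pics/end.png

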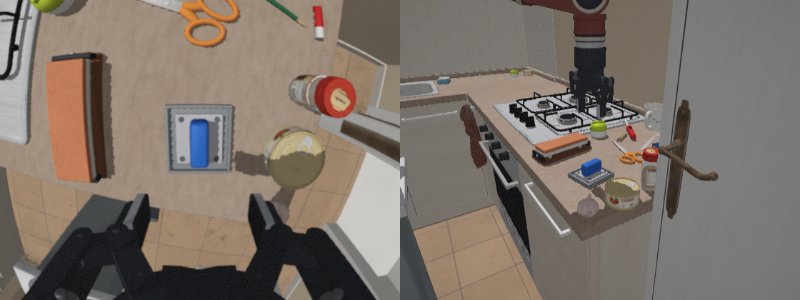

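The block is flat and centred in the tray with its handle up, the bystanders are where they were, and the arm is clear.

```bash
python3 -c "
from plant import manip
print(manip.job_done())"
```

```text
the job is handed in; nothing more can be done
None
```

I flattened the stone with one slow stroke out and back, pressed about 3 mm down by the force and height readings, and set the block back flat in its tray, handle up; the job is handed in at about 28 s, but no verdict came back.

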